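# Set the sorting tote's divider and store a long batten

## Task

Slide the orange divider of the grey tote towards the short pine block, far enough that the long pine batten will fit flat in the other compartment (the one with the red sticker) while the block still lies flat in its own. Then lay the batten flat on the floor of that compartment, lowering it in rather than dropping it, and let go. Leave the five-sided pine board and the screwdriver where they lie.

Things in the scene. Friction and masses are not known exactly. Their poses are not given: they have to be found in the camera images.
- tote: Grey open plastic sorting tote, fixed to the table. Origin: centre of its underside, on the table. Outside 132 mm (own x) by 332 mm (own y, its long axis), walls 6 mm thick, rims 60 mm above the table; the inside is 120 x 320 mm and its floor lies 6 mm above the table. One orange divider across its own x parts it into two compartments along its own y.
- divider (a joint): Position (m) of the orange divider along the tote's own y axis: 0 in the middle of the tote, positive towards the tote's +y, range -0.1 to 0.1. The divider plate is 8 mm thick and closes the whole section, so at value d the compartments are (156 mm - d) long on the +y side and (156 mm + d) long on the -y side. It slides with about 2 N of friction and stays where it is left.
- tab (a point): Point in the orange divider's upright grip tab, 84 mm above the table, midway in its width. The tab is 50 mm wide (tote's x), 12 mm thick (tote's y) and stands from the rims (60 mm) up to 102 mm above the table; pinch it across its thickness and slide it along the tote's y.
- batten_mid (a point): Centre of the long pale pine batten, 180 x 36 x 22 mm, long along its own x, 36 mm along its own y, 22 mm high, lying flat on the table outside the tote at the start. About 0.1 kg.
- short_mid (a point): Centre of the short pine block in one of the tote's compartments, 60 mm (own x) by 80 mm (own y, about along the tote's y) by 22 mm high, lying flat on the tote's floor. It is free to slide.
- sticker: Red sticker with a pale bar, 50 x 60 mm and paper-thin, on the floor of the tote's other, empty compartment: the one meant for the batten. Origin at its middle.
- gable: Bystander: five-sided pale pine board, about 125 x 110 x 18 mm, flat on the table; origin under its middle.
- screwdriver: Bystander: screwdriver with red handle lying on the table, along its own x.

How it is judged:
By the outcome, as a careful person would: the job done as asked, in the order asked, and still so for the second after the job is handed in, with the robot touching nothing.
It also fails if it takes over 53 s, if anything falls off the work surface, if the arm or the gripper's body presses on something with over 40 N, if the wrist force passes 120 N, or if a joint passes its speed limit or range.

## Robot

A 6-joint arm with a two-finger parallel gripper is mounted at the origin on the work surface. World frame = base frame: x ahead of the robot, y to its left, z up, the work surface at z = 0. Lengths are in mm, angles in degrees, forces in N, time in s.
With the tool pointing down it reaches from about 300 to 850 mm from the base axis. Payload 4.2 kg.
Tool frame: the origin (TCP) lies midway between the tips of the shut fingers; the grasp point (between the pads) lies 19 mm behind it (env.grip_point_offset is the distance from the TCP to the grasp point, in mm); z points along the fingers, x is the direction in which the jaws open and shut, and the axes are right-handed (so a half turn about z gives the same grasp; the last joint's range is limited). The gripper opens to 91 mm and grips with 3 to 60 N. Pads are 32 mm wide; open, the fingers measure 118 mm over their backs; the gripper's body (76 mm by 178 mm) begins 60 mm behind the grasp point.
Start: joints at [-66.578, 18.312, 89.639, -0, 72.044, -1.146], TCP at [239.078, -522.958, 213.976] pointing down, gripper open.
Joint ranges: [-177.97, 177.97], [-48.28, 115.42], [12.27, 149.76], [-77.06, 257.06], [2.81, 150.46], [-146.56, 146.56]. Speed limits (degrees/s): [147.25, 147.25, 180, 180, 180, 180].

## Interface

Orientations are given as [roll, pitch, yaw] about the fixed x, y, z axes, in that order (R = Rz(yaw) Ry(pitch) Rx(roll)).
In Python, from workcell import env gives the robot as it stands.
- The arm moves only by the shell command python3 -m pendant 'ROWS' [FORCE]. ROWS is JSON, a list of rows, each an object with "xyz": the shift along the tool's x, y, z in m, a list of three; "roll": the turn about the tool's z in degrees; "jaw": the closure, from 0 (fully open) to 1 (shut). A call has exactly 8 rows; each row is the pose to reach, as a shift and turn from the pose commanded when the call began, along the tool's axes at that moment; what a row does not reach only later rows make up. A row lasts 1/8 s, in which the tool goes at most 62.5 mm and 10.7 degrees, less where a joint would pass 70% of its speed; a pose out of reach is approached as far as the arm can. A call with a gripper value outside its range is refused whole. The fingers move at their own pace and stop on an object; FORCE is the grip in N (left out, the last holds). Time passes only in rows, so rows that repeat a pose let the fingers close, or fill a call up. It gives the time, the measured TCP pose, the force and the opening at its end, in the units of the state.
- env.state(): the state, without advancing time (a new reading comes with each control period).
- env.grab_frame(name): name is "scene" or "top" or "wrist"; returns (picture, depth): 420x560x3 uint8, blue, green, red; 420x560 float32, mm along the optical axis (not along the pixel's ray), 0 where there is no reading.
- env.camera_params(name): a dict with "camera_matrix" (3x3 intrinsics, pixels), "cam_to_world" (4x4, takes a point from camera to world coordinates); the wrist camera has in their place "hand_eye" (4x4, takes a point from camera to tool coordinates, whose origin is the TCP and whose axes are the tool frame's). Camera axes: x right, y up, looking along -z (the intrinsics and any distortion apply to the point x, -y, -z); pixel columns grow to the right and rows downward; lengths in mm; the calibration is good to about 2 mm. A picture is of the moment at which its call begins: read the wrist's pose just before it. camera_params takes no time and is no camera call.
- env.job_done(): hands the job in, once; it reports no verdict.
The state is a dict: "time_s": time; "qpos": joint angles; "qvel": joint speeds; "effort": joint torques, N m; "ee_pos": TCP position; "ee_rot": TCP orientation; "force": force on the tool from outside, world axes, zero at the start; "torque": the same for the moment, N m; "gripper_width": finger opening in mm.
Only numpy, scipy, OpenCV 4.12 (cv2) and the standard library are available. Lean on these libraries where they do the work, as an engineer would, in place of code of your own. Each camera call takes 0.05 s, during which the arm holds its last target. There are 200 camera calls.

## Working session

There is one attempt and no reset: what is moved stays moved. The work goes in short steps, Python scripts to look and compute and a shell command to move; the robot and the scene stay as the last step left them, time stands still between calls to the robot, and variables do not carry over. Pictures are saved under pics/ and viewed, about 8 in all and at most 12, crops included, and the job is handed in when it is done.

```bash
ls; mkdir -p pics
cat > h.py <<'E'
import numpy as np, cv2
from workcell import env
from scipy.spatial.transform import Rotation as R
def grab(n):
    s=env.state(); im,d=env.grab_frame(n); p=env.camera_params(n)
    if 'cam_to_world' in p: T=np.array(p['cam_to_world'])
    else:
        W=np.eye(4); W[:3,:3]=R.from_euler('xyz',s['ee_rot'],degrees=True).as_matrix(); W[:3,3]=s['ee_pos']
        T=W@np.array(p['hand_eye'])
    np.savez(n+'.npz',im=im,d=d,T=T,K=np.array(p['camera_matrix']),dist=np.array(p.get('distortion',p.get('dist_coeffs',[0.]*5)),float))
    return im,d,p
def ray(n,u,v):
    f=np.load(n+'.npz'); q=cv2.undistortPoints(np.array([[[u,v]]],float),f['K'],f['dist'])[0,0]
    return f['T'][:3,3], f['T'][:3,:3]@np.array([q[0],-q[1],-1]), f['d'][int(v),int(u)]
def atz(n,u,v,z):
    o,r,_=ray(n,u,v); return o+r*(z-o[2])/r[2]
def atd(n,u,v):
    o,r,d=ray(n,u,v); return o+r*d
E
python3 - <<'E'
from h import *
for n in('top','scene'):
    im,d,p=grab(n); cv2.imwrite(f'pics/{n}0.png',cv2.resize(im,(784,588),interpolation=cv2.INTER_CUBIC)); print(p)
print(env.state())
E
```

```text
pics
{'camera_matrix': array([[422.70372012,   0.        , 277.29128075],
       [  0.        , 422.70372012, 207.52853228],
       [  0.        ,   0.        ,   1.        ]]), 'cam_to_world': array([[-2.94460071e-02,  9.97431151e-01, -6.52995536e-02,
         4.70495307e+02],
       [-9.99478580e-01, -3.02463425e-02, -1.13016227e-02,
         1.53976677e+01],
       [-1.32476632e-02,  6.49327175e-02,  9.97801705e-01,
         1.31962211e+03],
       [ 0.00000000e+00,  0.00000000e+00,  0.00000000e+00,
         1.00000000e+00]])}
{'camera_matrix': array([[520.86608435,   0.        , 279.81623958],
       [  0.        , 520.86608435, 207.90150405],
       [  0.        ,   0.        ,   1.        ]]), 'cam_to_world': array([[ 1.79066555e-01, -7.76282610e-01,  6.04417470e-01,
         1.34253770e+03],
       [ 9.83815412e-01,  1.37220586e-01, -1.15229102e-01,
        -1.29804420e+02],
       [ 6.51182847e-03,  6.15268900e-01,  7.88290414e-01,
         1.10136472e+03],
       [ 0.00000000e+00,  0.00000000e+00,  0.00000000e+00,
         1.00000000e+00]])}
{'time_s': 0.1, 'qpos': array([-6.65778433e+01,  1.83479959e+01,  8.97004099e+01,  1.76552754e-03,
        7.20424973e+01, -1.14504864e+00]), 'qvel': array([ 0.12954715,  0.12117275, -0.14282912,  0.00792141, -0.07771242,
       -0.04259778]), 'effort': array([ 6.20577066e-05, -4.13333130e+01, -2.32509810e+01,  7.29554286e-02,
        4.21806285e-02, -6.19364323e-05]), 'ee_pos': array([ 238.90009675, -522.52497921,  213.19743036]), 'ee_rot': array([-1.79996505e+02,  9.08514117e-02, -6.54333376e+01]), 'force': array([ 1.01582494, -0.68283321,  0.24262669]), 'torque': array([ 0.09334098, -0.01062661, -0.02459068]), 'gripper_width': 91.28669612168278}
```

View pics/top0.png

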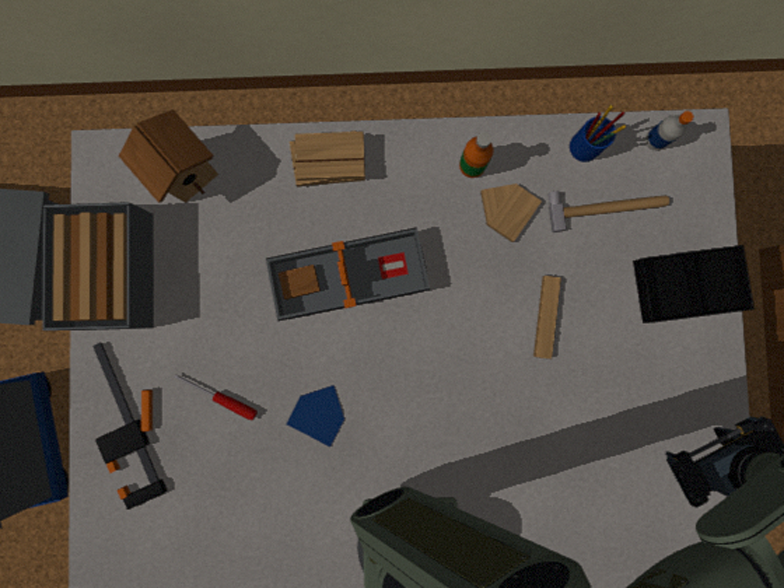

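The top view shows the tote at about (348,274) with the sticker compartment on the right, the block on the left and the divider near (344,273). The batten is at (548,316), the gable at (512,210) and the screwdriver at (220,398). Next I'll enlarge the tote and batten.

Run:
```python
from h import *
f=np.load('top.npz'); im=f['im']
c=im[150:270,180:420]; c=cv2.convertScaleAbs(c,alpha=1.6)
cv2.imwrite('pics/crop0.png',cv2.resize(c,(800,400),interpolation=cv2.INTER_CUBIC))
```

```text
(no output)
```

View pics/crop0.png

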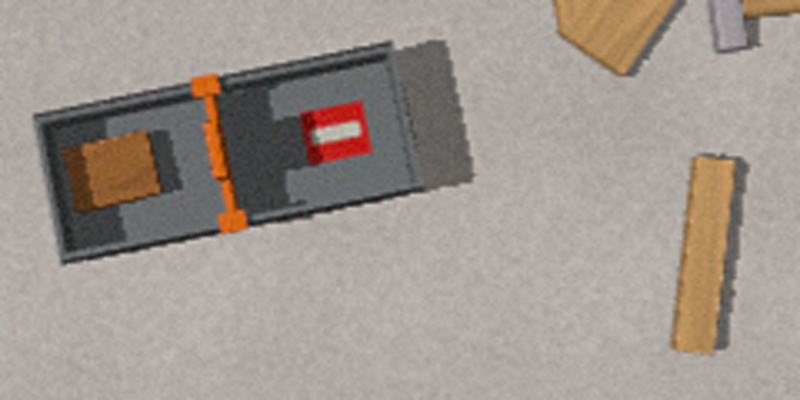

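The crop shows rim corners (35,115), (390,42), (417,190), (63,264); divider ends (205,86), (232,220); block corners (62,150), (150,131), (160,193), (75,212); batten corners (697,155), (737,158), (714,353), (671,349).

Run:
```python
from h import *
P=lambda u,v,z: atz('top',180+u*.3,150+v*.3,z)[:2]
C=np.array([P(*c,60) for c in[(35,115),(390,42),(417,190),(63,264)]])
print('tote',C,C.mean(0)); 
e=C[[0,3]].mean(0)-C[[1,2]].mean(0); L=np.linalg.norm(e); u=e/L; print('len',L,'dir to block',u,np.degrees(np.arctan2(u[1],u[0])), np.linalg.norm(C[0]-C[3]))
T=C.mean(0)
D=(P(205,86,62)+P(232,220,62))/2; tb=P(217,150,102)
print('div',D,(D-T)@u,'tab',tb,(tb-T)@u)
B=np.array([P(*c,28) for c in[(62,150),(150,131),(160,193),(75,212)]]); print('block',B.mean(0),np.round((B-T)@u,1), np.round((B-T)@[-u[1],u[0]],1))
b=np.array([P(*c,22) for c in[(697,155),(737,158),(714,353),(671,349)]]); w=b[:2].mean(0)-b[2:].mean(0)
print('batten',b.mean(0),np.linalg.norm(w),np.degrees(np.arctan2(w[1],w[0])))
s=P(337,132,6);print('sticker',(s-T)@u,s)
```

```text
tote [[630.16065721 288.3619652 ]
 [686.38933746 -33.53079019]
 [551.99362889 -53.33544237]
 [495.24617775 265.39597176]] [590.94745033 116.7229261 ]
len 325.25487423440984 dir to block [-0.17367323  0.98480333] 100.00145773865836 136.85522869534427
div [590.70004667 123.5239587 ] 6.740646975509332 tab [589.3423134  121.29108897] 4.777511350754695
block [579.70429792 225.25974534] [150.   67.   69.1 149.2] [-36.6 -37.3  20.8  22. ]
batten [ 488.28398444 -317.0509552 ] 180.0470854517684 -9.831509737969533
sticker -102.15660070127493 [612.18326059  16.73493317]
```

```bash
cat >> h.py <<'E'
def rel(x,y,z,yaw):
    s=env.state(); M=R.from_euler('xyz',s['ee_rot'],degrees=True)
    d=M.inv().apply(np.array([x,y,z])-s['ee_pos']); r=-(yaw-s['ee_rot'][2]); r=(r+180)%360-180
    print('shift m',np.round(d/1000,4),'roll',round(r,2),'dist',round(np.linalg.norm(d)),'t',s['time_s'])
E
python3 -c "
from h import *
print(env.camera_params('wrist')['hand_eye'].round(2))
rel(590,121,205,-80)"
```

```text
[[   1.     -0.     -0.      0.4 ]
 [  -0.     -0.96   -0.29  -82.27]
 [  -0.      0.29   -0.96 -171.83]
 [   0.      0.      0.      1.  ]]
shift m [-0.4393 -0.5869  0.0089] roll 14.57 dist 733 t 0.1
```

```bash
python3 -m pendant '[{"xyz":[-0.030,-0.040,0],"roll":2,"jaw":0},{"xyz":[-0.064,-0.086,0],"roll":4,"jaw":0},{"xyz":[-0.098,-0.132,0],"roll":6,"jaw":0},{"xyz":[-0.132,-0.178,0],"roll":8,"jaw":0},{"xyz":[-0.166,-0.222,0],"roll":10,"jaw":0},{"xyz":[-0.200,-0.267,0],"roll":12,"jaw":0},{"xyz":[-0.234,-0.312,0],"roll":14,"jaw":0},{"xyz":[-0.268,-0.358,0],"roll":14.6,"jaw":0}]'; python3 -c "
from h import *
rel(590,121,205,-80)"
```

```text
time_s: 1.1
ee_pos: [453.7, -128.6, 213.8]
ee_rot: [180.0, -0.0, -80.1]
force: [0.1, -1.2, -0.8]
gripper_width: 91.2
shift m [-0.2224 -0.1774  0.0087] roll -0.06 dist 285 t 1.1
```

```bash
python3 -m pendant '[{"xyz":[-0.040,-0.032,0],"roll":0,"jaw":0},{"xyz":[-0.080,-0.064,0],"roll":0,"jaw":0},{"xyz":[-0.120,-0.096,0],"roll":0,"jaw":0},{"xyz":[-0.160,-0.128,0],"roll":0,"jaw":0},{"xyz":[-0.200,-0.160,0.004],"roll":0,"jaw":0},{"xyz":[-0.222,-0.177,0.008],"roll":0,"jaw":0},{"xyz":[-0.222,-0.177,0.008],"roll":0,"jaw":0},{"xyz":[-0.222,-0.177,0.008],"roll":0,"jaw":0}]'; python3 -c "
from h import *
im,d,p=grab('wrist'); cv2.imwrite('pics/w1.png',cv2.convertScaleAbs(im,alpha=1.5))
print(env.state()['ee_pos'],p.keys())"
```

```text
time_s: 2.1
ee_pos: [588.6, 118.3, 205.6]
ee_rot: [179.9, -0.0, -80.0]
force: [-0.5, -0.2, 1.2]
gripper_width: 90.8
[588.60063626 117.98834865 205.88054403] dict_keys(['camera_matrix', 'hand_eye'])
```

View pics/w1.png

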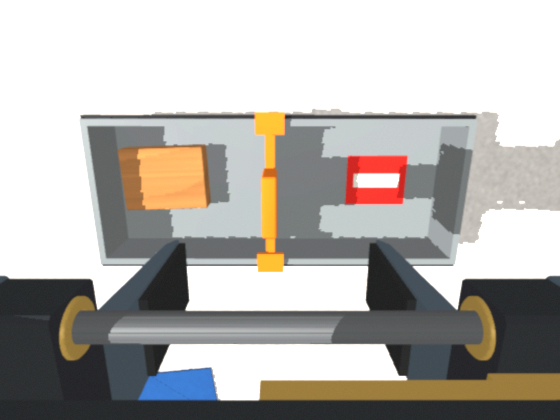

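The wrist view shows the tote square to the jaws: rim corners (82,117), (475,117), (455,265), (103,265). The tab top is at (270,170–238) and the block spans (121–209,147–210).

Run:
```python
from h import *
P=lambda u,v,z: atz('wrist',u,v,z)[:2]
C=np.array([P(*c,60) for c in[(82,117),(475,117),(455,265),(103,265)]])
T=C.mean(0); e=C[[0,3]].mean(0)-C[[1,2]].mean(0);u=e/np.linalg.norm(e);x=np.array([u[1],-u[0]])
print(C.round(1),T,np.linalg.norm(e),np.linalg.norm(C[0]-C[3]),np.linalg.norm(C[1]-C[2]),np.degrees(np.arctan2(u[1],u[0])))
for q in[(269,170),(269,238)]:
    t=P(*q,102); print('tab',t,(t-T)@u,(t-T)@x, 'depth z',atd('wrist',q[0],(170+238)/2+0)[2])
for q in[(121,148),(205,146),(209,208),(126,210)]:
    b=P(*q,28); print('block',(b-T)@u,(b-T)@x)
s=P(376,180,6); print('st',(s-T)@u,(s-T)@x)
rel(*(T+u*0),205,-80)
```

```text
[[631.3 290.1]
 [688.1 -32.6]
 [555.9 -58. ]
 [498.8 267.7]] [593.51354052 116.7966669 ] 329.19963887071265 134.36786531065982 134.5743509259843 99.9587948839059
tab [621.72982095 129.65065823] 7.78059173401461 30.01409613234592 depth z 102.7000777553036
tab [567.90797259 120.52990977] 8.10521597886259 -24.574126333765793 depth z 102.7000777553036
block 148.21281561161777 37.94177768118207
block 69.21121733265342 39.81466449426124
block 68.66778158531199 -20.62373018475007
block 150.68718334176933 -22.670751737645766
st -99.88183792738948 2.9799212004204914
shift m [ 0.002  -0.0046  0.0009] roll -0.07 dist 5 t 2.15
```

```bash
python3 -c "
from h import *
rel(593,125,70,-80)"
```

```text
shift m [-0.0062 -0.0056  0.1359] roll -0.07 dist 136 t 2.15
```

```bash
python3 -m pendant '[{"xyz":[-0.006,-0.0055,0.015],"roll":0,"jaw":0.4},{"xyz":[-0.006,-0.0055,0.050],"roll":0,"jaw":0.4},{"xyz":[-0.006,-0.0055,0.085],"roll":0,"jaw":0.4},{"xyz":[-0.006,-0.0055,0.120],"roll":0,"jaw":0.4},{"xyz":[-0.006,-0.0055,0.135],"roll":0,"jaw":0.4},{"xyz":[-0.006,-0.0055,0.135],"roll":0,"jaw":0.6},{"xyz":[-0.006,-0.0055,0.135],"roll":0,"jaw":1},{"xyz":[-0.006,-0.0055,0.135],"roll":0,"jaw":1}]' 15
```

```text
time_s: 3.15
ee_pos: [594.5, 126.0, 72.4]
ee_rot: [-179.8, -0.0, -80.0]
force: [-0.7, -0.3, -0.6]
gripper_width: 27.4
```

```bash
python3 -m pendant '[{"xyz":[0,0,0],"roll":0,"jaw":1},{"xyz":[0,0,0],"roll":0,"jaw":1},{"xyz":[0,0,0],"roll":0,"jaw":1},{"xyz":[-0.010,0,0],"roll":0,"jaw":1},{"xyz":[-0.020,0,0],"roll":0,"jaw":1},{"xyz":[-0.030,0,0],"roll":0,"jaw":1},{"xyz":[-0.040,0,0],"roll":0,"jaw":1},{"xyz":[-0.040,0,0],"roll":0,"jaw":1}]' 15
```

```text
time_s: 4.15
ee_pos: [586.7, 167.1, 71.6]
ee_rot: [-179.9, 0.1, -80.0]
force: [0.4, 1.3, 5.8]
gripper_width: 11.7
```

```bash
python3 -m pendant '[{"xyz":[-0.04,0,0],"roll":0,"jaw":1},{"xyz":[0,0,0],"roll":0,"jaw":0.5},{"xyz":[0,0,0],"roll":0,"jaw":0.5},{"xyz":[0,0,0],"roll":0,"jaw":0.5},{"xyz":[0,0,-0.035],"roll":0,"jaw":0.5},{"xyz":[0,0,-0.080],"roll":0,"jaw":0.4},{"xyz":[0,0,-0.120],"roll":0,"jaw":0.2},{"xyz":[0,0,-0.135],"roll":0,"jaw":0}]' >/dev/null --help 2>&1; python3 -c "
from h import *
print(env.state()['time_s'],env.state()['ee_pos'])"
```

```text
4.15 [586.65955304 167.05006628  71.56656553]
```

That call was malformed: its first row was wrong and it had a stray flag. It was refused and nothing moved, so I'm sending it again correctly.

```bash
python3 -m pendant '[{"xyz":[0,0,0],"roll":0,"jaw":0.5},{"xyz":[0,0,0],"roll":0,"jaw":0.5},{"xyz":[0,0,0],"roll":0,"jaw":0.5},{"xyz":[0,0,-0.020],"roll":0,"jaw":0.5},{"xyz":[0,0,-0.050],"roll":0,"jaw":0.5},{"xyz":[0,0,-0.085],"roll":0,"jaw":0.4},{"xyz":[0,0,-0.120],"roll":0,"jaw":0.2},{"xyz":[0,0,-0.135],"roll":0,"jaw":0}]'; python3 -c "
from h import *
im,d,p=grab('wrist'); cv2.imwrite('pics/w2.png',cv2.convertScaleAbs(im,alpha=1.5))
rel(488,-317,205,-99.8)"
```

```text
time_s: 5.15
ee_pos: [587.4, 165.3, 207.9]
ee_rot: [-179.8, 0.0, -80.0]
force: [-0.7, -0.3, 0.7]
gripper_width: 71.7
shift m [0.4579 0.1818 0.0028] roll 19.76 dist 493 t 5.2
```

View pics/w2.png

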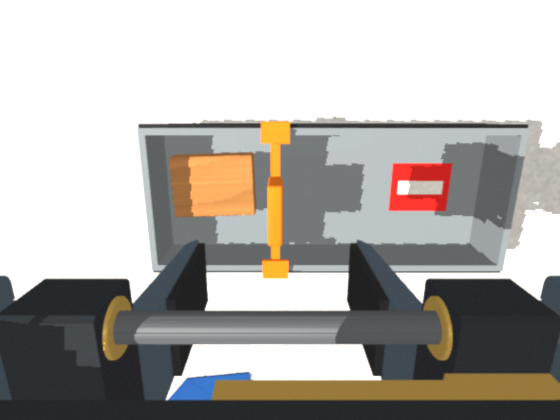

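The divider has moved to (275,200). The block at (171–254,154–216) is still flat with a gap to the divider. Now over to the batten.

```bash
python3 - <<'E'
from h import *
P=lambda u,v,z: atz('wrist',u,v,z)[:2]
C=np.array([P(*c,60) for c in[(140,125),(527,125),(503,272),(153,272)]])
T=C.mean(0); e=C[[0,3]].mean(0)-C[[1,2]].mean(0);u=e/np.linalg.norm(e)
print(C.round(1),T,np.linalg.norm(e),np.degrees(np.arctan2(u[1],u[0])))
print('tab',[(P(274.5,v,102)-T)@u for v in(178,244)])
E
python3 -m pendant '[{"xyz":[0.040,0.016,0],"roll":3,"jaw":0},{"xyz":[0.097,0.039,0],"roll":6,"jaw":0},{"xyz":[0.154,0.061,0],"roll":9,"jaw":0},{"xyz":[0.211,0.084,0],"roll":12,"jaw":0},{"xyz":[0.268,0.106,0],"roll":15,"jaw":0},{"xyz":[0.325,0.129,0],"roll":18,"jaw":0},{"xyz":[0.382,0.152,0],"roll":19.8,"jaw":0},{"xyz":[0.430,0.171,0.002],"roll":19.8,"jaw":0}]';  python3 -c "
from h import *
rel(488,-317,205,-99.8)"
```

```text
[[632.3 290.3]
 [689.  -32.1]
 [555.6 -59.1]
 [498.1 268.8]] [593.74674003 117.00873304] 330.10932416562605 99.96805051142637
tab [np.float64(50.12737075317297), np.float64(50.22428120382836)]
time_s: 6.2
ee_pos: [491.3, -289.8, 202.5]
ee_rot: [179.9, 0.0, -99.9]
force: [0.9, 1.0, 0.1]
gripper_width: 91.3
shift m [ 0.0273 -0.0014 -0.0026] roll -0.1 dist 27 t 6.2
```

```bash
python3 -m pendant '[{"xyz":[0.0270,-0.0015,-0.0025],"roll":0,"jaw":0},{"xyz":[0.0270,-0.0015,-0.0025],"roll":0,"jaw":0},{"xyz":[0.0270,-0.0015,-0.0025],"roll":0,"jaw":0},{"xyz":[0.0270,-0.0015,-0.0025],"roll":0,"jaw":0},{"xyz":[0.0270,-0.0015,-0.0025],"roll":0,"jaw":0},{"xyz":[0.0270,-0.0015,-0.0025],"roll":0,"jaw":0},{"xyz":[0.0270,-0.0015,-0.0025],"roll":0,"jaw":0},{"xyz":[0.0270,-0.0015,-0.0025],"roll":0,"jaw":0}]'; python3 -c "
from h import *
im,d,p=grab('wrist'); cv2.imwrite('pics/w3.png',im)
rel(488,-317,205,-99.8)"
```

```text
time_s: 7.2
ee_pos: [489.5, -314.7, 206.5]
ee_rot: [-180.0, -0.0, -99.8]
force: [-1.0, 0.4, 0.1]
gripper_width: 91.3
shift m [0.0025 0.0011 0.0015] roll -0.03 dist 3 t 7.25
```

View pics/w3.png

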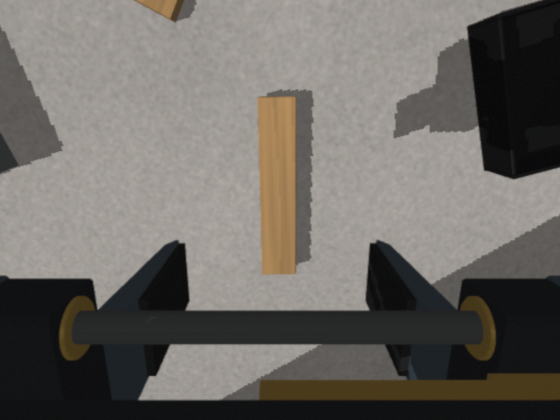

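The batten top face spans (259–295, 97) to (262–295, 273).

Run:
```python
from h import *
P=lambda u,v,z: atz('wrist',u,v,z)[:2]
b=np.array([P(*c,22) for c in[(259,97),(295,97),(295.5,273),(262,273)]]); w=b[:2].mean(0)-b[2:].mean(0)
m=b.mean(0); y=np.degrees(np.arctan2(w[1],w[0])); print(m,np.linalg.norm(w),y,np.linalg.norm(b[0]-b[1]))
rel(*m,6,y-90)
```

```text
[ 489.12340287 -315.97187799] 177.9630725832948 -9.213052440529212 33.20556751796015
shift m [1.200e-03 2.000e-04 2.005e-01] roll -0.62 dist 201 t 7.25
```

```bash
python3 -m pendant '[{"xyz":[0.001,0,0.040],"roll":-0.6,"jaw":0},{"xyz":[0.001,0,0.090],"roll":-0.6,"jaw":0},{"xyz":[0.001,0,0.140],"roll":-0.6,"jaw":0},{"xyz":[0.001,0,0.175],"roll":-0.6,"jaw":0},{"xyz":[0.001,0,0.190],"roll":-0.6,"jaw":0},{"xyz":[0.001,0,0.200],"roll":-0.6,"jaw":0},{"xyz":[0.001,0,0.200],"roll":-0.6,"jaw":0.3},{"xyz":[0.001,0,0.200],"roll":-0.6,"jaw":1}]' 25; python3 -m pendant '[{"xyz":[0,0,0],"roll":0,"jaw":1},{"xyz":[0,0,0],"roll":0,"jaw":1},{"xyz":[0,0,0],"roll":0,"jaw":1},{"xyz":[0,0,-0.010],"roll":0,"jaw":1},{"xyz":[0,0,-0.035],"roll":0,"jaw":1},{"xyz":[0,0,-0.070],"roll":0,"jaw":1},{"xyz":[0,0,-0.110],"roll":0,"jaw":1},{"xyz":[0,0,-0.150],"roll":0,"jaw":1}]' 25; python3 -c "
from h import *
rel(603.5,61.1,160,10)"
```

```text
time_s: 8.25
ee_pos: [490.1, -316.4, 7.7]
ee_rot: [-179.9, -0.1, -99.2]
force: [0.5, -0.1, 0.3]
gripper_width: 74.1
time_s: 9.25
ee_pos: [489.1, -315.6, 158.2]
ee_rot: [-180.0, -0.0, -99.2]
force: [1.2, -0.3, -0.7]
gripper_width: 35.6
shift m [-0.3902 -0.0525 -0.0018] roll -109.23 dist 394 t 9.25
```

```bash
python3 -m pendant '[{"xyz":[-0.015,-0.002,0],"roll":-4,"jaw":1},{"xyz":[-0.040,-0.005,0],"roll":-11,"jaw":1},{"xyz":[-0.070,-0.009,0],"roll":-19,"jaw":1},{"xyz":[-0.100,-0.013,0],"roll":-27,"jaw":1},{"xyz":[-0.130,-0.017,0],"roll":-35,"jaw":1},{"xyz":[-0.160,-0.021,0],"roll":-43,"jaw":1},{"xyz":[-0.190,-0.025,0],"roll":-51,"jaw":1},{"xyz":[-0.215,-0.029,0],"roll":-59,"jaw":1}]'; python3 -c "
from h import *
rel(603.5,61.1,160,10)"
```

```text
time_s: 10.25
ee_pos: [552.5, -107.0, 157.0]
ee_rot: [-180.0, -0.0, -39.9]
force: [0.4, -0.3, -0.1]
gripper_width: 35.4
shift m [-0.0689 -0.1616 -0.003 ] roll -49.94 dist 176 t 10.25
```

```bash
python3 -m pendant '[{"xyz":[-0.012,-0.029,0],"roll":-8,"jaw":1},{"xyz":[-0.023,-0.056,0],"roll":-16,"jaw":1},{"xyz":[-0.035,-0.083,0],"roll":-24,"jaw":1},{"xyz":[-0.046,-0.108,0],"roll":-32,"jaw":1},{"xyz":[-0.056,-0.131,0],"roll":-40,"jaw":1},{"xyz":[-0.064,-0.150,0],"roll":-46,"jaw":1},{"xyz":[-0.0685,-0.161,0],"roll":-50,"jaw":1},{"xyz":[-0.0685,-0.161,0],"roll":-50,"jaw":1}]'; python3 -c "
from h import *
im,d,p=grab('wrist'); cv2.imwrite('pics/w4.png',cv2.convertScaleAbs(im,alpha=1.5))
rel(603.5,61.1,20,10)"
```

```text
time_s: 11.25
ee_pos: [604.2, 59.6, 156.7]
ee_rot: [180.0, -0.0, 9.8]
force: [0.6, -0.9, -1.6]
gripper_width: 36.0
shift m [-1.000e-04 -2.200e-03  1.367e-01] roll -0.26 dist 137 t 11.3
```

View pics/w4.png

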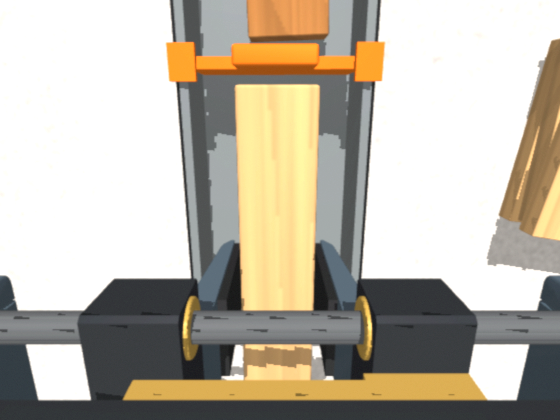

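The batten is held centred and parallel to the tote. Its near-divider end is at (237–318,86), just clear of the divider at row 65; I'll compute the real gap.

Run:
```python
from h import *
T=np.array([593.6,117.2]); u=np.array([-.1736,.9848]); x=np.array([.9848,.1736])
for c in[(238,86),(318,86),(316,260),(241,260)]:
    p=atz('wrist',*c,172)[:2]-T; print('batten',p@u,p@x)
for c in[(275,66)]:
    p=atz('wrist',*c,102)[:2]-T; print('tab near edge',p@u,p@x)
```

```text
batten 29.86000647236807 -14.406089002163048
batten 29.75505598426685 17.74671264036214
batten -46.10847620706644 19.016547942844596
batten -45.99211766980821 -15.591437693966927
tab near edge 43.6964598203596 0.18208895908672543
```

```bash
python3 -m pendant '[{"xyz":[0,-0.003,0.015],"roll":0,"jaw":1},{"xyz":[0,-0.003,0.040],"roll":0,"jaw":1},{"xyz":[0,-0.003,0.065],"roll":0,"jaw":1},{"xyz":[0,-0.003,0.090],"roll":0,"jaw":1},{"xyz":[0,-0.003,0.112],"roll":0,"jaw":1},{"xyz":[0,-0.003,0.128],"roll":0,"jaw":1},{"xyz":[0,-0.003,0.137],"roll":0,"jaw":1},{"xyz":[0,-0.003,0.137],"roll":0,"jaw":1}]'
```

```text
time_s: 12.3
ee_pos: [603.9, 61.7, 19.6]
ee_rot: [180.0, -0.0, 9.7]
force: [-0.3, 0.1, -1.8]
gripper_width: 35.6
```

```bash
python3 -m pendant '[{"xyz":[0,0,0.001],"roll":0,"jaw":1},{"xyz":[0,0,0.002],"roll":0,"jaw":1},{"xyz":[0,0,0.003],"roll":0,"jaw":1},{"xyz":[0,0,0.004],"roll":0,"jaw":1},{"xyz":[0,0,0.005],"roll":0,"jaw":1},{"xyz":[0,0,0.005],"roll":0,"jaw":1},{"xyz":[0,0,0.005],"roll":0,"jaw":1},{"xyz":[0,0,0.005],"roll":0,"jaw":1}]'
```

```text
time_s: 13.3
ee_pos: [604.2, 61.8, 19.0]
ee_rot: [180.0, -0.1, 9.8]
force: [-6.7, -1.4, 24.9]
gripper_width: 35.9
```

Contact of 25 N came about 6 mm higher than expected, so I'll ease off and look.

```bash
python3 -m pendant '[{"xyz":[0,0,-0.003],"roll":0,"jaw":1},{"xyz":[0,0,-0.006],"roll":0,"jaw":1},{"xyz":[0,0,-0.006],"roll":0,"jaw":1},{"xyz":[0,0,-0.006],"roll":0,"jaw":1},{"xyz":[0,0,-0.006],"roll":0,"jaw":1},{"xyz":[0,0,-0.006],"roll":0,"jaw":1},{"xyz":[0,0,-0.006],"roll":0,"jaw":1},{"xyz":[0,0,-0.006],"roll":0,"jaw":1}]';python3 - <<'E'
from h import *
im,d,p=grab('scene'); h,w=im.shape[:2]
im2,_,_=grab('wrist')
# project tote centre to crop the scene
T=np.linalg.inv(p['cam_to_world']); q=T@[600,80,40,1]; K=p['camera_matrix']
u=int(K[0,0]*q[0]/-q[2]+K[0,2]); v=int(K[1,1]*-q[1]/-q[2]+K[1,2]); print(u,v)
a,b=max(0,v-75),max(0,u-100); c=im[a:a+150,b:b+200]; print(a,b)
c=cv2.resize(cv2.convertScaleAbs(c,alpha=1.6),None,fx=2.6,fy=2.6,interpolation=3)
cv2.imwrite('pics/s5.png',np.vstack([c[:, :520],np.zeros((1,520,3),np.uint8)]))
cv2.imwrite('pics/w5.png',cv2.convertScaleAbs(im2,alpha=1.6))
E
```

```text
time_s: 14.3
ee_pos: [603.6, 61.9, 20.4]
ee_rot: [180.0, -0.0, 9.8]
force: [0.2, 0.5, -1.5]
gripper_width: 35.6
306 226
151 206
```

View pics/s5.png

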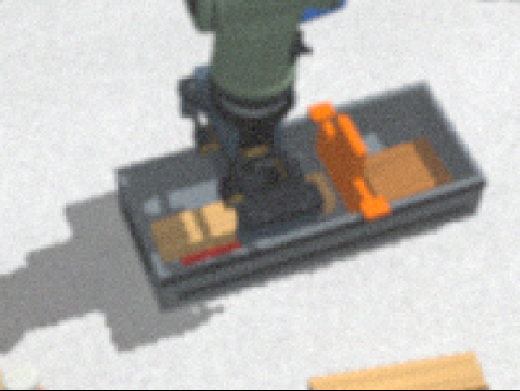

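View pics/w5.png

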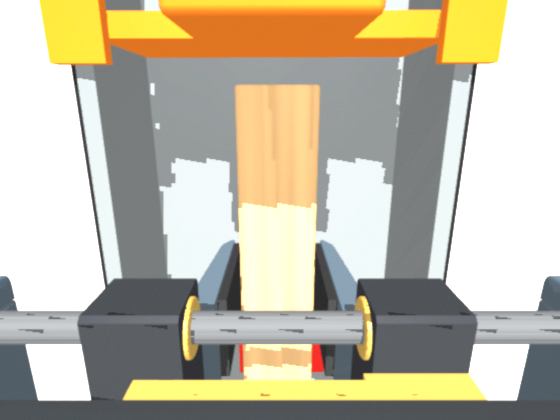

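Run:
```python
from h import *
T=np.array([593.6,117.2]); u=np.array([-.1736,.9848]); x=np.array([.9848,.1736])
for c in[(278,90),(278,130),(278,170),(278,200),(278,240),(278,280),(278,300),(190,170),(180,120),(360,120),(200,230)]:
    p=atd('wrist',*c); print(c,'u %.1f x %.1f z %.1f'%((p[:2]-T)@u,(p[:2]-T)@x,p[2]))
f=np.load('wrist.npz'); print('ee',env.state()['ee_pos'])
```

```text
(278, 90) u 30.8 x 1.6 z 30.3
(278, 130) u 14.6 x 1.5 z 30.8
(278, 170) u -2.9 x 1.5 z 29.5
(278, 200) u -16.2 x 1.5 z 31.7
(278, 240) u -35.7 x 1.4 z 30.8
(278, 280) u -55.9 x 1.3 z 31.7
(278, 300) u -67.7 x 1.3 z 30.1
(190, 170) u -6.7 x -43.1 z 7.0
(180, 120) u 17.9 x -46.2 z 7.0
(360, 120) u 17.6 x 41.7 z 6.6
(200, 230) u -38.8 x -40.0 z 7.2
ee [603.61725105  61.88822414  20.44111248]
```

The depth shows the batten level with its top at z≈30.7, so it is about 2 mm above the floor. It simply sits lower in the grip than I assumed, and the contact was the floor. I'll touch down gently and release.

```bash
python3 -m pendant '[{"xyz":[0,0,0.001],"roll":0,"jaw":1},{"xyz":[0,0,0.002],"roll":0,"jaw":1},{"xyz":[0,0,0.0025],"roll":0,"jaw":1},{"xyz":[0,0,0.0025],"roll":0,"jaw":1},{"xyz":[0,0,0.0025],"roll":0,"jaw":1},{"xyz":[0,0,0.0025],"roll":0,"jaw":1},{"xyz":[0,0,0.0025],"roll":0,"jaw":1},{"xyz":[0,0,0.0025],"roll":0,"jaw":1}]'
```

```text
time_s: 15.4
ee_pos: [603.6, 61.9, 19.0]
ee_rot: [180.0, -0.0, 9.8]
force: [-2.7, 0.2, 6.3]
gripper_width: 36.0
```

Light floor contact at 6 N, so I'm releasing and rising.

```bash
python3 -m pendant '[{"xyz":[0,0,0],"roll":0,"jaw":0.45},{"xyz":[0,0,0],"roll":0,"jaw":0.35},{"xyz":[0,0,0],"roll":0,"jaw":0.35},{"xyz":[0,0,0],"roll":0,"jaw":0.35},{"xyz":[0,0,-0.010],"roll":0,"jaw":0.35},{"xyz":[0,0,-0.030],"roll":0,"jaw":0.35},{"xyz":[0,0,-0.070],"roll":0,"jaw":0.35},{"xyz":[0,0,-0.110],"roll":0,"jaw":0.35}]'; python3 -m pendant '[{"xyz":[0,0,-0.050],"roll":0,"jaw":0.35},{"xyz":[0,0.040,-0.090],"roll":0,"jaw":0.2},{"xyz":[0,0.070,-0.100],"roll":0,"jaw":0},{"xyz":[0,0.070,-0.100],"roll":0,"jaw":0},{"xyz":[0,0.070,-0.100],"roll":0,"jaw":0},{"xyz":[0,0.070,-0.100],"roll":0,"jaw":0},{"xyz":[0,0.070,-0.100],"roll":0,"jaw":0},{"xyz":[0,0.070,-0.100],"roll":0,"jaw":0}]'
python3 - <<'E'
from h import *
im,_,_=grab('wrist'); cv2.imwrite('pics/w6.png',cv2.convertScaleAbs(im,alpha=1.5)); print(env.state()['ee_pos'])
E
```

```text
time_s: 16.4
ee_pos: [603.6, 61.9, 129.6]
ee_rot: [180.0, -0.0, 9.8]
force: [0.9, -0.4, -0.2]
gripper_width: 58.8
time_s: 17.4
ee_pos: [615.4, -6.6, 227.6]
ee_rot: [-180.0, 0.0, 9.8]
force: [0.1, -0.1, -0.1]
gripper_width: 91.4
[615.41673411  -6.73215376 227.74185227]
```

View pics/w6.png

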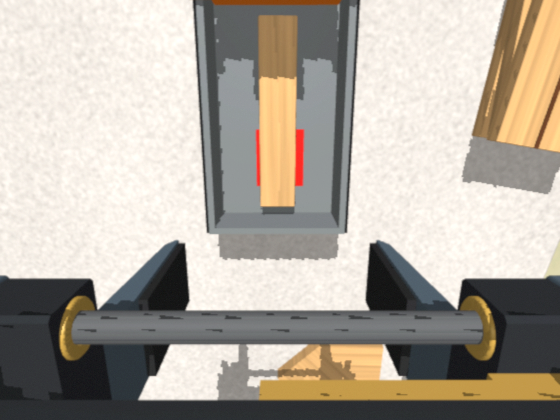

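The batten lies over the sticker, from (278,15) to (278,207), clear of the end wall and the divider. I'll check flatness by depth and get one last top view.

Run:
```python
from h import *
T=np.array([593.6,117.2]); u=np.array([-.1736,.9848]); x=np.array([.9848,.1736])
f=np.load('wrist.npz')
for v in(20,60,110,160,200):
  print([round(float(np.mean([atd('wrist',c+i,v+j)[2] for i in(-2,0,2) for j in(-2,0,2)])),1) for c in(267,278,289)], end=' ')
  p=atd('wrist',278,v); print('u %.1f x %.1f'%((p[:2]-T)@u,(p[:2]-T)@x))
im,_,_=grab('top'); cv2.imwrite('pics/t7.png',cv2.convertScaleAbs(cv2.resize(im[80:320,90:410],(800,600),interpolation=3),alpha=1.5))
```

```text
[28.8, 29.0, 29.0] u 28.5 x 1.8
[28.7, 29.1, 28.4] u -5.0 x 1.7
[28.8, 29.0, 29.0] u -49.9 x 1.6
[29.3, 29.4, 29.2] u -98.3 x 1.5
[29.1, 29.6, 28.8] u -139.6 x 1.4
```

View pics/t7.png

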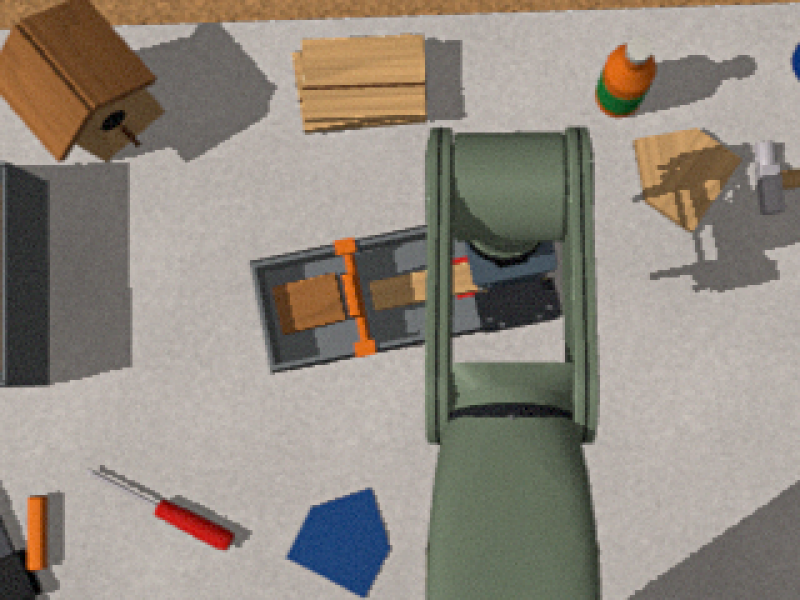

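The final top view shows the block flat at (310,303) between the end wall and the divider at (352,297). The gable (685,180) and the screwdriver (165,508) are undisturbed, and the batten is flat along its whole length (top at z≈29, as expected for 28). I'm handing in.

```bash
python3 -c "
from workcell import env
print(env.job_done(), env.state()['time_s'])"
```

```text
the job is handed in; nothing more can be done
the job is handed in; nothing more can be done
```

The batten is lying flat on the floor of the red-sticker compartment, released. The job was handed in at about 17.5 s of the 53 s allowed.

- **Divider:** I pinched the tab and slid it about 42 mm towards the short block, to d ≈ 50 mm. That makes the batten's compartment about 206 mm long. The block's is about 106 mm long, and the block still lies flat there without the divider touching it.
- **Batten:** I gripped it across its width, turned it parallel to the tote, lowered it to the floor and opened the gripper.
- **Last checks:** depth along the batten's top reads 28.4–29.6 mm over its whole length, against 28 mm expected, so it is flat. It is clear of the divider and the end wall by roughly 10 mm or more. The gripper is empty and clear of everything. The board and the screwdriver look undisturbed in the last top view; I did not measure them.

- **Early floor contact:** on the first lowering the batten touched the floor about 6 mm sooner than I expected, at 25 N wrist force, because it sat lower in the grip than I had assumed. I backed off, confirmed the height by depth, set it down again at about 6 N and released it.
- **Refused command:** one malformed move command was refused and moved nothing.

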